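# Fit the trimming plate on the banding wheel's two pins and turn it home

### The arm

A 6-joint arm with a two-finger parallel gripper is mounted at the origin on the work surface. World frame = base frame: x ahead of the robot, y to its left, z up, the work surface at z = 0. Lengths are in m, angles in rad, forces in N, time in s.
With the tool pointing down it reaches from about 0.25 to 0.725 m from the base axis. Payload 4 kg.
Tool frame: the origin (TCP) lies between the finger pads; the fingertips stand 11 mm ahead of it and the grasp point (between the pads) lies 8 mm behind it (bot.tip_extent is the distance from the TCP to the fingertips, in m); z points along the fingers, y is the line along which they close (so a half turn about z gives the same grasp; the last joint's range is limited). The gripper opens to 85 mm and grips with 20 to 120 N. Pads are 22 mm wide; open, the fingers measure 114 mm over their backs; the gripper's body (76 mm by 85 mm) begins 54 mm behind the grasp point. The pads swing forward as they close: fully open they stand 13 mm farther back than shut.
Start: joints at [-1.264, 0.241, 0.005, 1.335, 0, 1.571], TCP at [0.151, -0.477, 0.242] pointing down, gripper open.
Joint ranges: [-2.72, 2.72], [-1.05, 1.87], [-1.09, 1.28], [-1.99, 2.15], [-1.42, 1.44], [-3.14, 3.14]. Speed limits (rad/s): [2.79, 2.79, 3.14, 3.14, 3.14, 3.14].

### API

Orientations are given as a unit quaternion [x, y, z, w].
In Python, from workcell import bot gives the robot as it stands. The module is installed in compiled form; this text tells all that it offers.
- The arm moves only by the tool drive_tool, never from a script. Its argument "rows" is a list of rows, each an object of numbers: "dx", "dy", "dz": the shift along the tool's x, y, z in units of 50 mm (1.0 is 50 mm); "wx", "wy", "wz": the turn, a rotation vector about the tool's x, y, z in units of 5 degrees (1.0 is 5 degrees); "hand": the finger opening in mm, from 0 to 85.4. A call has 1 to 20 rows; each row is the pose to reach, as a shift and turn from the pose commanded when the call began, along the tool's axes at that moment; what a row does not reach only later rows make up. A row lasts 1/10 s, in which the tool goes at most 50 mm and 8.59 degrees, less where a joint would pass 70% of its speed; a pose out of reach is approached as far as the arm can. A call with a gripper value outside its range is refused whole. The fingers move at their own pace and stop on an object; the grip force is fixed at half the most. Time passes only in rows, so rows that repeat a pose let the fingers close. It gives the time, the measured TCP pose, the force, the opening and the grip force at its end, in the units of the state.
- bot.get_obs(): the state, without advancing time (a new reading comes with each control period).
- bot.camera(name): name is "scene" or "top" or "wrist"; returns the picture (480x640x3 uint8, red, green, blue); there is no depth.
- bot.get_calibration(name): a dict with "vfov" (degrees; the focal length in pixels is half the picture's height over the tangent of half this angle, whatever the lens; pixels are square), "cx", "cy" (the principal point, pixels), "origin" and "rotation" of the camera in the world; the wrist camera has in their place "mount" (4x4, takes a point from camera to tool coordinates, whose origin is the TCP and whose axes are the flange's). Camera axes: x right, y up, looking along -z (the intrinsics and any distortion apply to the point x, -y, -z); pixel columns grow to the right and rows downward; lengths in m; the calibration is good to about 2 mm. A picture is of the moment at which its call begins: read the wrist's pose just before it. get_calibration takes no time and is no camera call.
- bot.job_done(): hands the job in; it is judged then, once.
Trained networks look in the newest picture that a camera, given by its name, has taken for a name from the list of things; names that differ only in an ending like _2 or _b are one class to them, and where a whole thing is asked for, a point or a joint stands for the part that bears it (a point fixed in the world has none). Each returns a list of dicts, best first, with "score" (0 to 1); they miss things now and then, are a little off and sometimes report something else, mostly with a low value. They report only what shows in the picture. A call takes as long as a camera call.
- bot.look_for(camera, thing): "extent" ([centre column, centre row, width, height] in pixels, round what is visible of it).
- bot.outline_of(camera, thing): "region" (480x640 bool, what is visible of it) and "extent" ([centre column, centre row, width, height] in pixels, round what is visible of it).
The state is a dict: "clock": time; "joint_pos": joint angles; "joint_vel": joint speeds; "tau": joint torques, N m; "eef_pos": TCP position; "tool_rot": TCP orientation; "ft_force": force on the tool from outside, world axes, zero at the start; "ft_torque": the same for the moment, N m; "grip_width": finger opening in m; "grasp_force": force on a finger pad.
Only numpy, scipy, OpenCV 4.12 (cv2) and the standard library are available. Lean on these libraries where they do the work, as an engineer would, in place of code of your own. Each camera call takes 0.05 s, during which the arm holds its last target. There are 200 camera calls.

### The job

Pick the trimming plate up from the ware board by its square block and fit it on the banding wheel so that both pins enter its two holes together and it lies flat, fully home, on the wheel's head. The braked head was left standing somewhere anticlockwise of its stop, so feel for the pins by turning the plate lightly on them; once it is home, use the plate to turn the head back clockwise up to the stop, so that the white line on its rim meets the red pointer, and let go. Be gentle throughout (never more than about 40 N between plate and wheel), do not touch the wheel itself with the gripper or arm, and leave everything else where it stands.

Things in the scene. Friction and masses are not known exactly. Their poses are not given: they have to be found in the camera images.
- bat: the trimming plate: pale wooden plate 170 x 100 x 12 mm (x, y, z), about 0.4 kg, with two round through holes and a square block on its middle. It starts lying on the ware board. Origin: centre of the underside; x along the line of the holes, z up. Half a turn makes no difference. Origin height over the table: 75 mm when seated on the wheel, 86 mm when resting on the pin tops.
- block_top (a point): top centre of the plate's dark square oak block, the grip: 44 x 44 mm, 50 mm tall, its faces square to the plate's x and y; this point is 62 mm above the plate's underside
- hole_a (a point): top mouth of one hole of the plate, 12 mm in diameter, 12 mm deep, 60 mm from the plate's middle at +x
- hole_b (a point): top mouth of the other hole, the same, at -x
- wheel: the banding wheel, its green foot fixed to the table. Origin: on the turning axis at table height; z up; x points from the red pointer to the axis. This is the pose of the foot: it does not show how far the head is turned. The head turns only from its stop (0) to 0.5 rad anticlockwise (seen from above), against a brake of about 0.4 N m, and stays where it is left.
- wheel_top (a point): centre of the flat top of the wheel's round cork-faced head (190 mm in diameter), 75 mm above the table; the cork gives about 1 mm per 8 N. Two dark steel pins, 10 mm in diameter, 11 mm tall, the top 2.5 mm tapered to 6 mm, stand on the head 60 mm either side of this point, opposite one another. At the start they stand an unmeasured 0.13 to 0.42 rad anticlockwise of their line at the stop.
- pointer (a point): top of the red pointer post (10 x 10 mm, top 68 mm above the table, a small tip on it to 72 mm) at the foot's -x side, 110 mm from the axis. At the stop the white line on the head's rim is at the pointer and the pins lie on the line from here through the axis (the foot's x axis).
- board: the ware board, fixed: wooden board 340 x 240 x 18 mm (x, y, z). Origin: centre of its underside, on the table.
- cup: small clay cup on the board, 60 mm wide, 55 mm tall; a bystander. Origin: centre of its underside.
- stopper: clay stopper on the board, 54 mm wide, 63 mm tall; a bystander. Origin: centre of its underside.
- bowl: clay bowl, 110 mm wide, 60 mm tall; a bystander. Origin: centre of its underside.
- rib: dark wooden rib (shaping tool), 45 x 80 x 12 mm, lying flat; a bystander. Origin: centre of its underside.
- jar: amber glass jar, 70 mm wide, 90 mm tall; a bystander. Origin: centre of its underside.
- knife: flat steel scraper lying on the table, 280 mm long, wooden handle to -x; a bystander. Origin: under its middle, where handle meets shank.

How it is judged:
On the way, in this order (a step that is already met when the one before it is completed fails the run):
1. the plate is lifted off the ware board (height (world z) of bat above 0.04 m), for 0.1 s.
2. the plate lies flat on the head with both pins in its holes, wherever the head stands (z of bat in the frame of wheel between 0.0725 and 0.077 m and horizontal distance between bat and wheel below 0.004 m and angle between bat's own z axis and vertical below 0.025 rad), for 0.2 s.
3. the seated plate has turned the head back to its stop (all of step 2 and angle between the x axis of bat and the x axis of wheel, either way round below 0.06 rad), for 0.2 s.
At the end, for the whole second after the job is handed in: the plate is at rest flat on the wheel's head (underside within about 2 mm of the head's top, centre within 4 mm of the axis, tilt under 0.025 rad), both pins in its holes, with its long axis within 0.06 rad of the wheel's x axis (head back at the stop) (all of step 3 and linear speed of bat below 0.01 m/s and angular speed of bat below 0.05 rad/s); the robot touches nothing.
It fails at once if plate and wheel are pressed together with more than 40 N (contact force between bat and wheel above 40 N).
It fails at once if the gripper or arm touches the wheel itself (contact force between any of the fingers, the arm and wheel above 1 N).
It fails at once if a bystander is moved more than 20 mm (distance of any of cup, stopper, bowl, rib, jar, knife from where it was at the start of the episode above 0.02 m).
It also fails if it takes over 56 s, if anything falls off the work surface, if the arm or the gripper's body presses on something with over 40 N, if the wrist force passes 120 N, or if a joint passes its speed limit or range.

## Working session

There is one attempt and no reset: what is moved stays moved. The work goes in short steps, Python scripts to look and compute and a tool call to move; the robot and the scene stay as the last step left them, time stands still between calls to the robot, and variables do not carry over. Pictures are saved under pics/ and viewed, at most 10 in all, crops included, and the job is handed in when it is done.

Besides the shell and the picture viewer there is one more tool, called after "Request:" by a JSON object that holds its "fn" and its "kwargs", one argument or row to a line. drive_tool: Moves the arm, as the interface text tells. Its arguments: {"type":"object","properties":{"rows":{"type":"array","items":{"type":"object","properties":{"dx":{"type":"number"},"dy":{"type":"number"},"dz":{"type":"number"},"wx":{"type":"number"},"wy":{"type":"number"},"wz":{"type":"number"},"hand":{"type":"number"}}}}},"required":["rows"]}

```bash
mkdir -p pics; cat > h.py <<'E'
from workcell import bot
import numpy as np, cv2
from scipy.spatial.transform import Rotation as R
def cal(n):
    c=bot.get_calibration(n); 
    if 'mount' in c:
        o=bot.get_obs(); T=np.eye(4); T[:3,:3]=R.from_quat(o['tool_rot']).as_matrix(); T[:3,3]=o['eef_pos']
        M=T@np.array(c['mount']); return c,M[:3,3],M[:3,:3]
    return c,np.array(c['origin']),np.array(c['rotation']).reshape(3,3)
def f(c): return 240/np.tan(np.radians(c['vfov'])/2)
def ray(C,px,z):
    c,o,r=C; px=np.atleast_2d(np.array(px,float)); F=f(c)
    d=np.c_[(px[:,0]-c['cx'])/F,-(px[:,1]-c['cy'])/F,-np.ones(len(px))]@r.T
    return o+d*((z-o[2])/d[:,2])[:,None]
def proj(C,P):
    c,o,r=C; q=(np.atleast_2d(P)-o)@r; F=f(c)
    return np.c_[c['cx']+F*q[:,0]/-q[:,2], c['cy']-F*q[:,1]/-q[:,2]]
def shot(n,name):
    C=cal(n); im=bot.camera(n); cv2.imwrite('pics/'+name,im[:,:,::-1]); return C,im
E
python3 - <<'E'
from h import *
for n in('top','scene','wrist'):
    C,im=shot(n,n+'1.png'); print(n,{k:v for k,v in C[0].items()})
    for t in('bat','block_top','hole_a','wheel','wheel_top','pointer','board','cup','stopper','bowl','jar','knife','rib'):
        try: print(t,[(round(d['score'],2),np.round(d['extent'],1).tolist()) for d in bot.look_for(n,t)][:2])
        except Exception as e: print(t,e)
print(bot.get_obs())
E
```

```text
Traceback (most recent call last):
  File "h.py", line 19, in shot
    C=cal(n); im=bot.camera(n); cv2.imwrite('pics/'+name,im[:,:,::-1]); return C,im
  File "h.py", line 9, in cal
    return c,np.array(c['origin']),np.array(c['rotation']).reshape(3,3)
                                   ~~~~~~~~~~~~~~~~~~~~~~~~~~~~~~~^^^^^
ValueError: cannot reshape array of size 4 into shape (3,3)
```

```bash
sed -i "s/np.array(c\['rotation'\]).reshape(3,3)/R.from_quat(c['rotation']).as_matrix()/" h.py
python3 - <<'E'
from h import *
for n in('top','scene','wrist'): print(n,bot.get_calibration(n))
for n in('top','scene'):
    C,im=shot(n,n+'1.png')
    for t in('bat','block_top','hole_a','wheel_top','pointer','cup','stopper','jar')if n=='top' else ():
        print(t,[(round(d['score'],2),np.round(d['extent'],1).tolist()) for d in bot.look_for(n,t)][:3])
print(bot.get_obs())
E
```

```text
top {'vfov': 48.78423380357783, 'cx': 319.4969272289605, 'cy': 228.06158950280906, 'origin': array([0.367649  , 0.00748771, 1.22193959]), 'rotation': array([ 0.07468411, -0.06188927, -0.70155347,  0.70598493])}
scene {'vfov': 46.698478896954214, 'cx': 315.99691106162004, 'cy': 243.22316167016524, 'origin': array([ 1.34283751, -0.04733872,  1.31977151]), 'rotation': array([0.1963906 , 0.18667839, 0.6626537 , 0.69819194])}
wrist {'vfov': 69.7950115543335, 'cx': 313.2244243189369, 'cy': 239.99675476834554, 'mount': array([[ 1.42007054e-03,  9.59877583e-01,  2.80415780e-01,
         7.16947771e-02],
       [ 9.99998964e-01, -1.42900623e-03, -1.72593793e-04,
        -1.22058532e-03],
       [ 2.35046985e-04,  2.80415735e-01, -9.59878618e-01,
        -1.31902023e-01],
       [ 0.00000000e+00,  0.00000000e+00,  0.00000000e+00,
         1.00000000e+00]])}
bat [(0.92, [249.8, 297.8, 76.4, 87.1]), (0.26, [413.7, 277.5, 88.2, 97.6])]
block_top [(0.71, [251.4, 297.8, 82.0, 80.1])]
hole_a [(0.56, [252.3, 300.8, 83.7, 88.9])]
wheel_top [(0.59, [412.0, 278.9, 87.3, 98.2])]
pointer [(0.7, [414.1, 27
[... 181 characters left out ...]
'clock': 0.5, 'joint_pos': array([-1.26399388e+00,  2.40647189e-01,  4.96921254e-03,  1.33519553e+00,
       -2.03882196e-07,  1.57081069e+00]), 'joint_vel': array([ 0.00102157, -0.00131083,  0.00048265, -0.00045317, -0.00096543,
        0.0014489 ]), 'tau': array([ 1.17772179e-04, -3.71857953e+01,  2.52462190e+01,  2.76935265e-03,
       -8.00430996e-06,  8.97009613e-07]), 'eef_pos': array([ 0.15100188, -0.47663935,  0.2422711 ]), 'tool_rot': array([ 9.88258184e-01,  1.52793193e-01, -5.99779560e-06, -3.81226082e-05]), 'ft_force': array([-0.74197336,  0.64754687,  0.68695636]), 'ft_torque': array([ 0.00301851,  0.0052967 , -0.01919332]), 'grasp_force': 0.0, 'grip_width': 0.08581065346295702}
```

View pics/top1.png

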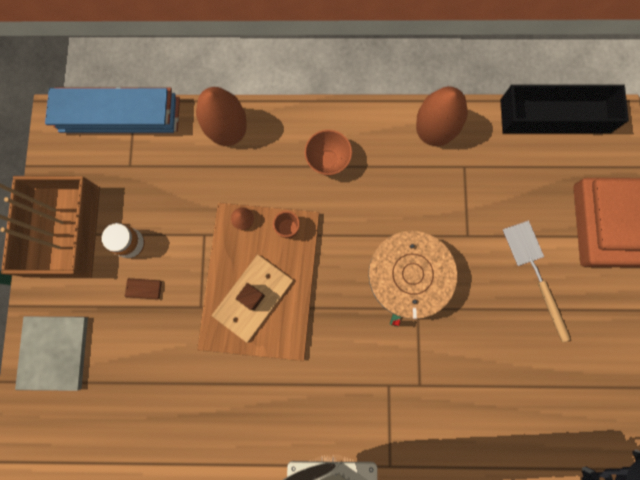

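View pics/scene1.png

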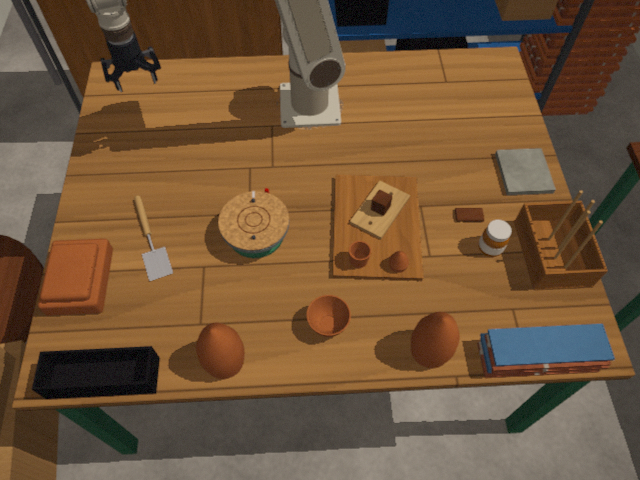

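```bash
python3 - <<'E'
from h import *
C=cal('top'); im=cv2.imread('pics/top1.png')
P=lambda n,px,z: print(n,np.round(ray(C,px,z),4).tolist())
P('holes',[(268,276),(236,320)],.030); P('block',[(251,296)],.08)
P('wheel',[(413,274)],.075); P('pins',[(413,246),(415,301)],.086); P('ptr',[(397,321)],.07); P('line',[(415,313)],.07)
P('cup/stopper',[(287,225),(243,218)],.06);P('base',[(331,470)],0)
a=cv2.resize(im[195:365,195:325],None,fx=4.5,fy=4.5,interpolation=cv2.INTER_CUBIC)[:, :]
b=cv2.resize(im[225:335,360:470],None,fx=5.4,fy=5.4,interpolation=cv2.INTER_CUBIC)
a=cv2.resize(im[245:345,205:300],None,fx=4,fy=4,interpolation=cv2.INTER_CUBIC)
b=cv2.resize(im[230:330,366:461],None,fx=4,fy=4,interpolation=cv2.INTER_CUBIC)
cv2.imwrite('pics/crop.png',np.hstack([a,b]))
E
```

```text
holes [[0.4902, 0.1456, 0.03], [0.3917, 0.2143, 0.03]]
block [[0.4418, 0.1752, 0.08]]
wheel [[0.4919, -0.174, 0.075]]
pins [[0.5515, -0.1739, 0.086], [0.4333, -0.175, 0.086]]
ptr [[0.3915, -0.1381, 0.07]]
line [[0.4086, -0.1769, 0.07]]
cup/stopper [[0.6019, 0.1025, 0.06], [0.6175, 0.202, 0.06]]
base [[0.0749, 0.0016, 0.0]]
```

View pics/crop.png

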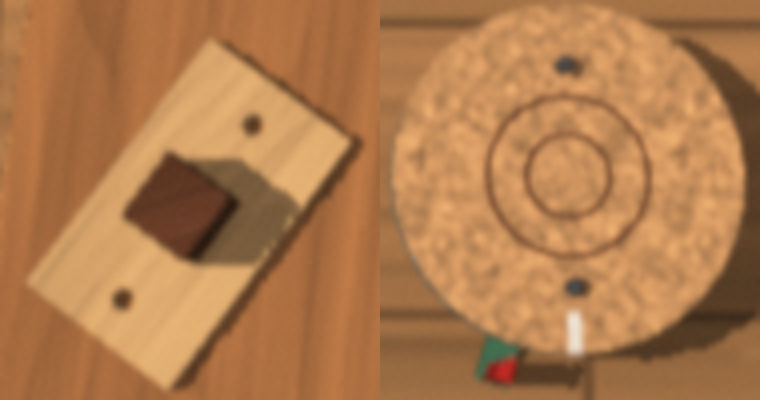

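The top view shows the plate on the board, with holes at (268,276) and (235.5,320). The wheel centre is at (413,273.5), the pins at (413,246) and (415,302), and the red pointer tip at (396.5,322). That puts the head about 0.35 rad anticlockwise of its stop. I'll look at the wheel from above with the wrist camera first.

Request:
{"fn": "drive_tool", "kwargs": {
  "rows": [
    {"dx":4.2,"dy":-1.9,"dz":0.4,"wz":-3.8,"hand":85},
    {"dx":4.2,"dy":-1.9,"dz":0.4,"wz":-3.8,"hand":85},
    {"dx":4.2,"dy":-1.9,"dz":0.4,"wz":-3.8,"hand":85},
    {"dx":8.3,"dy":-3.7,"dz":0.7,"wz":-7.5,"hand":85},
    {"dx":8.3,"dy":-3.7,"dz":0.7,"wz":-7.5,"hand":85},
    {"dx":8.3,"dy":-3.7,"dz":0.7,"wz":-7.5,"hand":85},
    {"dx":8.3,"dy":-3.7,"dz":0.7,"wz":-7.5,"hand":85},
    {"dx":8.3,"dy":-3.7,"dz":0.7,"wz":-7.5,"hand":85},
    {"dx":8.3,"dy":-3.7,"dz":0.7,"wz":-7.5,"hand":85},
    {"dx":8.3,"dy":-3.7,"dz":0.7,"wz":-7.5,"hand":85},
    {"dx":8.3,"dy":-3.7,"dz":0.7,"wz":-7.5,"hand":85},
    {"dx":8.3,"dy":-3.7,"dz":0.7,"wz":-7.5,"hand":85}
  ]
}}

```text
invalid input at $.rows[0]: expected keys dx, dy, dz, wx, wy, wz, hand
```

```bash
python3 - <<'E'
from h import *
C,im=shot('wrist','w1.png'); o=bot.get_obs(); print(o['clock'],o['eef_pos'],R.from_quat(o['tool_rot']).as_matrix()[:,:2].T.round(4),o['joint_pos'].round(3))
print(proj(C,[[.492,-.174,.075],[.5515,-.174,.086],[.4333,-.175,.086]]).round(1))
E
```

```text
0.55 [ 0.1510112  -0.47663555  0.24229527] [[ 0.9533  0.302   0.    ]
 [ 0.302  -0.9533 -0.    ]] [-1.264  0.241  0.005  1.335  0.     1.571]
[[ -18.7 -509.8]
 [ -34.4 -738.5]
 [ -39.5 -389.5]]
```

View pics/w1.png

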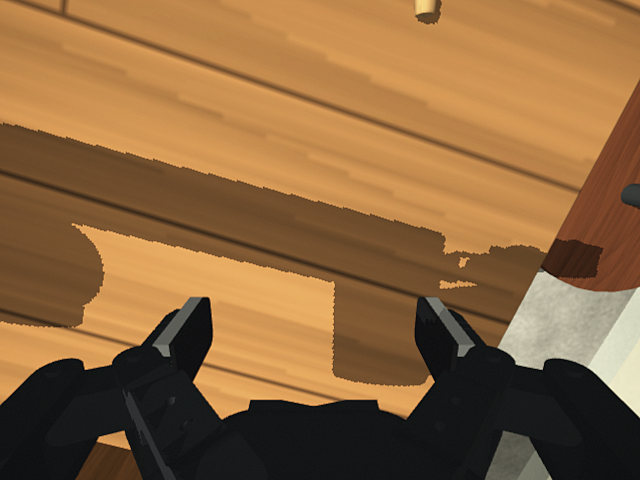

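The move was refused because every key is required, so that picture only shows the table from the start pose, with the fingers at about (200,320) and (430,320). I'll resend it with all keys.

Request:
{"fn": "drive_tool", "kwargs": {
  "rows": [
    {"dx":4.2,"dy":-1.9,"dz":0.4,"wx":0,"wy":0,"wz":-3.8,"hand":85},
    {"dx":4.2,"dy":-1.9,"dz":0.4,"wx":0,"wy":0,"wz":-3.8,"hand":85},
    {"dx":4.2,"dy":-1.9,"dz":0.4,"wx":0,"wy":0,"wz":-3.8,"hand":85},
    {"dx":8.3,"dy":-3.7,"dz":0.7,"wx":0,"wy":0,"wz":-7.5,"hand":85},
    {"dx":8.3,"dy":-3.7,"dz":0.7,"wx":0,"wy":0,"wz":-7.5,"hand":85},
    {"dx":8.3,"dy":-3.7,"dz":0.7,"wx":0,"wy":0,"wz":-7.5,"hand":85},
    {"dx":8.3,"dy":-3.7,"dz":0.7,"wx":0,"wy":0,"wz":-7.5,"hand":85},
    {"dx":8.3,"dy":-3.7,"dz":0.7,"wx":0,"wy":0,"wz":-7.5,"hand":85},
    {"dx":8.3,"dy":-3.7,"dz":0.7,"wx":0,"wy":0,"wz":-7.5,"hand":85},
    {"dx":8.3,"dy":-3.7,"dz":0.7,"wx":0,"wy":0,"wz":-7.5,"hand":85},
    {"dx":8.3,"dy":-3.7,"dz":0.7,"wx":0,"wy":0,"wz":-7.5,"hand":85},
    {"dx":8.3,"dy":-3.7,"dz":0.7,"wx":0,"wy":0,"wz":-7.5,"hand":85}
  ]
}}

```text
clock: 1.75
eef_pos: [0.49, -0.1754, 0.2072]
tool_rot: [0.887, 0.462, -0.0, -0.0]
ft_force: [-0.3, -0.1, 0.2]
grip_width: 0.0854
grasp_force: 0.0
```

```bash
python3 - <<'E'
from h import *
C,im=shot('wrist','w2.png'); o=bot.get_obs(); print(o['clock'],o['eef_pos'],R.from_quat(o['tool_rot']).as_matrix()[:,:2].T.round(4),o['joint_pos'].round(3))
print(proj(C,[[.492,-.174,.075],[.5515,-.174,.086],[.4333,-.175,.086],[.3915,-.1381,.07]]).round(1))
E
```

```text
1.8 [ 0.48978732 -0.17585375  0.20740033] [[ 5.737e-01  8.190e-01 -5.000e-04]
 [ 8.190e-01 -5.737e-01 -3.000e-04]] [-0.344  0.299 -0.009  1.264 -0.     1.837]
[[315.2 231.3]
 [381.7 190.5]
 [255.  276.9]
 [191.2 262.3]]
```

View pics/w2.png

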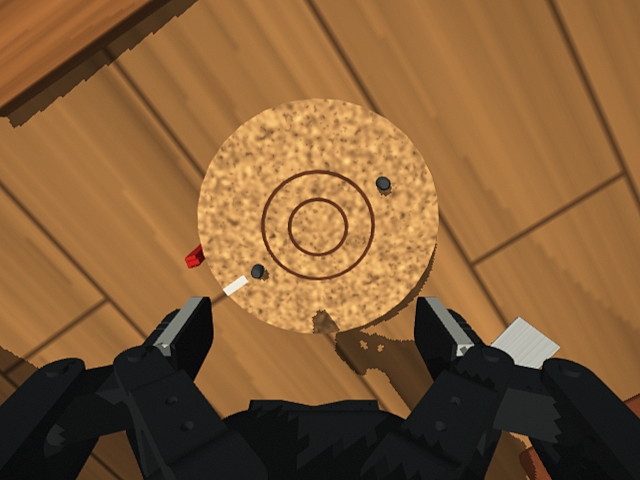

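The wrist view shows the head centred at about (318,227), the pins at (383,184) and (258,271), and the red pointer at (195,258). All are within about 7 px of the top-view prediction. I'll refine this numerically.

```bash
python3 - <<'E'
from h import *
C=cal('wrist'); im=cv2.imread('pics/w2.png'); g=im.max(2)
def blob(x,y,r=11,t=85):
    s=g[y-r:y+r+1,x-r:x+r+1]; w=np.clip(t-s.astype(float),0,None); yy,xx=np.mgrid[-r:r+1,-r:r+1]
    return x+(w*xx).sum()/w.sum(), y+(w*yy).sum()/w.sum()
p=[blob(383,184),blob(258,271)]; print(np.round(p,1))
P=ray(C,p,.082); print('pins',P.round(4),'mid',P.mean(0).round(4),'sep',np.linalg.norm(P[0]-P[1]).round(4),'yaw',np.degrees(np.arctan2(*(P[0]-P[1])[1::-1])).round(2))
red=(im[...,2]>130)&(im[...,1]<60)&(im[...,0]<60); red[:, :150]=0; red[:,240:]=0; ys,xs=np.nonzero(red); q=[xs.mean(),ys.mean()]
r=ray(C,[q],.068)[0]; d=P.mean(0)-r; print('ptr',r.round(4),np.hypot(*d[:2]),np.degrees(np.arctan2(d[1],d[0])))
# head disc rim
cork=cv2.inRange(im,(60,120,150),(190,215,255)); 
# rings centre via circle of dark brown
m=cv2.inRange(im,(0,0,60),(60,70,140)); m2=np.zeros_like(m); cv2.circle(m2,(318,227),62,255,-1); m&=m2
c,_=cv2.findContours(m,cv2.RETR_EXTERNAL,cv2.CHAIN_APPROX_NONE); c=max(c,key=cv2.contourArea); e=cv2.fitEllipse(c); print('ring',e,ray(C,[e[0]],.075).round(4))
E
```

```text
[[382.4 183.7]
 [258.3 270.6]]
pins [[ 0.5547 -0.1715  0.082 ]
 [ 0.4369 -0.1736  0.082 ]] mid [ 0.4958 -0.1725  0.082 ] sep 0.1178 yaw 1.02
ptr [ 0.3939 -0.1362  0.068 ] 0.10815692778892538 -19.627357757852746
ring ((317.3936462402344, 224.6875), (108.6031494140625, 111.967529296875), 84.5329818725586) [[ 0.4963 -0.171   0.075 ]]
```

Request:
{"fn": "drive_tool", "kwargs": {
  "rows": [
    {"dx":5.3,"dy":-4.9,"dz":0.6,"wx":0,"wy":0,"wz":0,"hand":85},
    {"dx":5.3,"dy":-4.9,"dz":0.6,"wx":0,"wy":0,"wz":0,"hand":85},
    {"dx":5.3,"dy":-4.9,"dz":0.6,"wx":0,"wy":0,"wz":0,"hand":85},
    {"dx":5.3,"dy":-4.9,"dz":0.6,"wx":0,"wy":0,"wz":0,"hand":85},
    {"dx":5.3,"dy":-4.9,"dz":0.6,"wx":0,"wy":0,"wz":0,"hand":85},
    {"dx":5.3,"dy":-4.9,"dz":1.0,"wx":0,"wy":0,"wz":0,"hand":85},
    {"dx":5.3,"dy":-4.9,"dz":1.0,"wx":0,"wy":0,"wz":0,"hand":85},
    {"dx":5.3,"dy":-4.9,"dz":1.0,"wx":0,"wy":0,"wz":0,"hand":85},
    {"dx":5.3,"dy":-4.9,"dz":1.0,"wx":0,"wy":0,"wz":0,"hand":85},
    {"dx":5.3,"dy":-4.9,"dz":1.0,"wx":0,"wy":0,"wz":0,"hand":85},
    {"dx":5.3,"dy":-4.9,"dz":1.0,"wx":0,"wy":0,"wz":0,"hand":85}
  ]
}}

```text
clock: 2.9
eef_pos: [0.4421, 0.1809, 0.1579]
tool_rot: [0.887, 0.461, 0.0, 0.0]
ft_force: [0.8, 0.9, -0.1]
grip_width: 0.0847
grasp_force: 0.0
```

```bash
python3 - <<'E'
from h import *
C,im=shot('wrist','w3.png'); o=bot.get_obs(); print(o['clock'],o['eef_pos'],R.from_quat(o['tool_rot']).as_matrix()[:,:2].T.round(4),o['joint_pos'].round(3))
print(proj(C,[[.441,.180,.08],[.4902,.1456,.03],[.3917,.2143,.03]]).round(1))
E
```

```text
2.95 [0.44214537 0.18096692 0.15788115] [[ 5.749e-01  8.182e-01  6.000e-04]
 [ 8.182e-01 -5.749e-01  7.000e-04]] [ 0.389  0.252 -0.208  1.11  -0.     2.572]
[[313.5 258.6]
 [390.  237.4]
 [237.  237.7]]
```

View pics/w3.png

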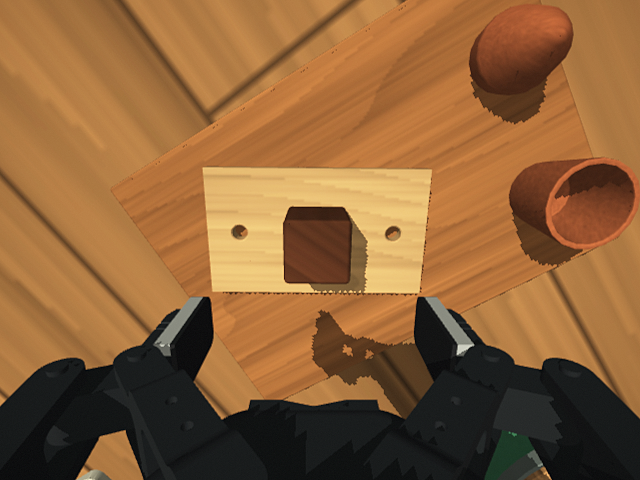

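The wrist view shows the plate squarely below, with holes at (239,232) and (393,233) and the block top around (317,258). The fingers are on either side of it along the hole line.

```bash
python3 - <<'E'
from h import *
C=cal('wrist'); im=cv2.imread('pics/w3.png'); g=im.max(2).astype(float); o=bot.get_obs()
def blob(x,y,r=12):
    s=g[y-r:y+r+1,x-r:x+r+1]; t=np.median(s)-35; n,l,st,ce=cv2.connectedComponentsWithStats((s<t).astype(np.uint8)); k=1+np.argmax(st[1:,4]); print(st[k]); return x-r+st[k][0]+(st[k][2]-1)/2,y-r+st[k][1]+(st[k][3]-1)/2
p=[blob(393,233),blob(239,232)]
P=ray(C,p,.030); m=P.mean(0); T=R.from_quat(o['tool_rot']).as_matrix()
print(np.round(p,1),P.round(4),m.round(4),np.linalg.norm(P[0]-P[1]).round(4),'yaw',np.degrees(np.arctan2(*(P[0]-P[1])[1::-1])).round(2),'tool off',((m-o['eef_pos'])@T).round(4))
bt=ray(C,[(317,258)],.08)[0]; print('block',bt.round(4),((bt-o['eef_pos'])@T).round(4))
E
```

```text
[  4   5  16  15 184]
[  4   5  17  15 192]
[[392.5 233. ]
 [239.  232. ]] [[0.4938 0.1476 0.03  ]
 [0.396  0.2171 0.03  ]] [0.4449 0.1823 0.03  ] 0.12 yaw -35.4 tool off [0.0026 0.0013 0.1279]
block [0.4431 0.1791 0.08  ] [-0.001   0.0018  0.0779]
```

Request:
{"fn": "drive_tool", "kwargs": {
  "rows": [
    {"dx":0,"dy":0,"dz":0.6,"wx":0,"wy":0,"wz":0,"hand":85},
    {"dx":0,"dy":0,"dz":1.2,"wx":0,"wy":0,"wz":0,"hand":85},
    {"dx":0,"dy":0,"dz":1.7,"wx":0,"wy":0,"wz":0,"hand":85},
    {"dx":0,"dy":0,"dz":2.1,"wx":0,"wy":0,"wz":0,"hand":85},
    {"dx":0,"dy":0,"dz":2.2,"wx":0,"wy":0,"wz":0,"hand":85},
    {"dx":0,"dy":0,"dz":2.2,"wx":0,"wy":0,"wz":0,"hand":85},
    {"dx":0,"dy":0,"dz":2.2,"wx":0,"wy":0,"wz":0,"hand":50},
    {"dx":0,"dy":0,"dz":2.2,"wx":0,"wy":0,"wz":0,"hand":45},
    {"dx":0,"dy":0,"dz":2.2,"wx":0,"wy":0,"wz":0,"hand":36},
    {"dx":0,"dy":0,"dz":2.2,"wx":0,"wy":0,"wz":0,"hand":36},
    {"dx":0,"dy":0,"dz":2.2,"wx":0,"wy":0,"wz":0,"hand":36}
  ]
}}

```text
clock: 4.05
eef_pos: [0.4433, 0.1828, 0.0489]
tool_rot: [0.887, 0.462, 0.002, 0.001]
ft_force: [1.8, -2.3, 6.1]
grip_width: 0.0433
grasp_force: 62.5
```

```bash
python3 - <<'E'
from h import *
o=bot.get_obs(); print({k:np.round(v,4) for k,v in o.items()})
E
```

```text
{'clock': np.float64(4.05), 'joint_pos': array([ 3.9180e-01,  3.7820e-01, -3.5630e-01,  8.3230e-01, -1.1000e-03,
        2.5723e+00]), 'joint_vel': array([ 0.0003, -0.0005,  0.0011,  0.0007, -0.    ,  0.0006]), 'tau': array([ 1.15260e+00, -3.51855e+01,  1.74304e+01,  1.48300e-01,
        5.95300e-01, -1.27000e-02]), 'eef_pos': array([0.4433, 0.1828, 0.0489]), 'tool_rot': array([8.868e-01, 4.622e-01, 1.900e-03, 7.000e-04]), 'ft_force': array([ 1.7577, -2.3124,  6.0875]), 'ft_torque': array([-0.3695, -0.1743, -0.072 ]), 'grasp_force': np.float64(62.5028), 'grip_width': np.float64(0.0433)}
```

Request:
{"fn": "drive_tool", "kwargs": {
  "rows": [
    {"dx":0,"dy":0,"dz":-0.3,"wx":0,"wy":0,"wz":0,"hand":36},
    {"dx":0,"dy":0,"dz":-0.8,"wx":0,"wy":0,"wz":0,"hand":36},
    {"dx":0,"dy":0,"dz":-1.4,"wx":0,"wy":0,"wz":0,"hand":36},
    {"dx":0,"dy":0,"dz":-2.0,"wx":0,"wy":0,"wz":0,"hand":36},
    {"dx":-0.3,"dy":0.3,"dz":-2.2,"wx":0,"wy":0,"wz":-0.4,"hand":36},
    {"dx":-0.8,"dy":0.8,"dz":-2.2,"wx":0,"wy":0,"wz":-1.2,"hand":36},
    {"dx":-1.4,"dy":1.4,"dz":-2.2,"wx":0,"wy":0,"wz":-2.0,"hand":36},
    {"dx":-2.0,"dy":1.9,"dz":-2.2,"wx":0,"wy":0,"wz":-2.8,"hand":36},
    {"dx":-2.7,"dy":2.5,"dz":-2.2,"wx":0,"wy":0,"wz":-3.7,"hand":36},
    {"dx":-3.3,"dy":3.1,"dz":-2.2,"wx":0,"wy":0,"wz":-4.6,"hand":36},
    {"dx":-3.9,"dy":3.7,"dz":-2.2,"wx":0,"wy":0,"wz":-5.4,"hand":36},
    {"dx":-4.5,"dy":4.2,"dz":-2.2,"wx":0,"wy":0,"wz":-6.2,"hand":36},
    {"dx":-4.9,"dy":4.6,"dz":-2.2,"wx":0,"wy":0,"wz":-6.8,"hand":36},
    {"dx":-5.1,"dy":4.8,"dz":-2.2,"wx":0,"wy":0,"wz":-7.1,"hand":36},
    {"dx":-5.22,"dy":4.91,"dz":-2.2,"wx":0,"wy":0,"wz":-7.25,"hand":36},
    {"dx":-5.22,"dy":4.91,"dz":-2.2,"wx":0,"wy":0,"wz":-7.25,"hand":36},
    {"dx":-5.22,"dy":4.91,"dz":-2.2,"wx":0,"wy":0,"wz":-7.25,"hand":36},
    {"dx":-5.22,"dy":4.91,"dz":-2.2,"wx":0,"wy":0,"wz":-7.25,"hand":36}
  ]
}}

```text
clock: 5.85
eef_pos: [0.4931, -0.1708, 0.1571]
tool_rot: [0.698, 0.716, -0.0, -0.001]
ft_force: [-0.1, 0.1, -5.0]
grip_width: 0.0437
grasp_force: 62.3
```

```bash
python3 - <<'E'
from h import *
C,im=shot('top','t2.png'); C2,i2=shot('wrist','w4.png'); o=bot.get_obs(); print({k:np.round(v,4) for k,v in o.items()}); T=R.from_quat(o['tool_rot']).as_matrix(); print(T.round(4))
a=cv2.resize(im[215:340,345:475],None,fx=4,fy=4,interpolation=cv2.INTER_CUBIC)[:480]; b=i2[240:480,60:580]
b=i2[:, 180:460]
cv2.imwrite('pics/v4.png',np.hstack([a,b])[:,:,::-1][:,:800])
E
```

```text
{'clock': np.float64(5.95), 'joint_pos': array([-3.3370e-01,  3.3640e-01, -9.1500e-02,  1.1432e+00,  2.0000e-04,
        1.2125e+00]), 'joint_vel': array([-0.0029, -0.0011,  0.0029, -0.0013, -0.0003, -0.0025]), 'tau': array([-1.01500e-01, -4.25533e+01,  2.53172e+01,  1.08000e-02,
       -8.60000e-03,  2.50000e-03]), 'eef_pos': array([ 0.4934, -0.171 ,  0.1573]), 'tool_rot': array([ 6.984e-01,  7.157e-01,  0.000e+00, -2.000e-04]), 'ft_force': array([-0.7898,  0.6837, -4.6437]), 'ft_torque': array([ 0.0395,  0.0066, -0.0058]), 'grasp_force': np.float64(62.3126), 'grip_width': np.float64(0.0436)}
[[-2.460e-02  9.997e-01 -3.000e-04]
 [ 9.997e-01  2.460e-02  3.000e-04]
 [ 3.000e-04 -2.000e-04 -1.000e+00]]
```

View pics/v4.png

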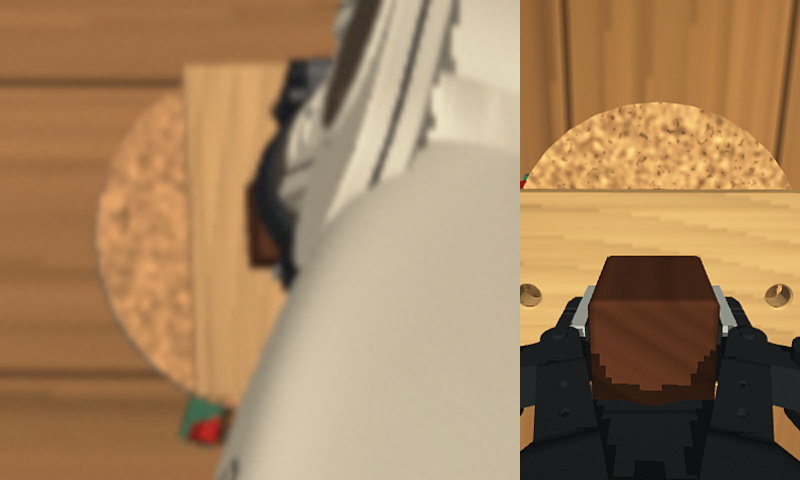

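The plate is held above the head. The wrist view shows both holes at about (190,295) and (437,295) and the far rim of the head as an arc peaking near row 102. The top view is mostly blocked by the arm. I'll measure the hole midpoint against the rim-circle centre in this one wrist picture.

```bash
cat > rel.py <<'E'
from h import *
from scipy.optimize import least_squares
def rel(f='pics/w4.png',top=102):
    o=bot.get_obs(); C=cal('wrist'); T=R.from_quat(o['tool_rot']).as_matrix(); im=cv2.imread(f); g=im.max(2).astype(float)
    p=[]
    for x,y in((190,295),(437,295)):
        r=17; s=g[y-r:y+r+1,x-r:x+r+1]; n,l,st,ce=cv2.connectedComponentsWithStats((s<np.percentile(s,80)-25).astype(np.uint8)); p.append(((x,y),st[1:].tolist()))
    return o,C,T,im,p
E
python3 - <<'E'
from rel import *
o,C,T,im,p=rel(); print(p)
for x0 in (172,419):
    for y in range(278,314,3): print(' '.join('%3d'%v for v in im[y,x0:x0+36:2].max(1)))
    print()
# saturation/brightness profile up the arc
for x in (200,240,280,320,360,400,440): print(x,[im[y,x].tolist() for y in range(96,112,2)] if x==320 else '')
E
```

```text
[((190, 295), [[0, 5, 30, 24, 524]]), ((437, 295), [[4, 5, 29, 25, 498]])]
230 230 231 231 231 230 231 230 230 231 231 231 230 230 229 230 229 229
230 230 230 230 230 231 231 232 232 231 230 230 230 231 231 231 230 230
233 234 233 235 223 159 127 114 120 150 208 236 235 233 233 234 233 233
236 238 222 149  87  77 123 112  85 112 131 126 173 244 237 235 235 235
232 192 146  72  80  85  98 130 115 118 116 123 117 123 240 236 236 236
221 170 112  82  80 108 129 138 121 123 116 111 115 115 148 234 230 230
223 189 122  95 109 135 142 151 153 162 145  91  69  98 140 208 225 224
226 202 197 114 135 150 155 159 162 167 170 175 175 169 175 209 226 225
228 228 220 218 145 117 164 169 171 175 178 177 171 160 212 229 228 228
226 226 227 228 235 223 170 123 131 132 129 141 200 232 227 227 226 226
231 231 231 231 231 237 242 246 247 246 244 239 233 232 231 231 231 231
231 231 233 232 232 232 232 231 231 231 232 232 232 232 232 231 233 232

226 226 227 225 224 225 225 226 222 222 223 222 222 221 219 220 219 218
226 226 225 224 224 223 224 225 222 223 223 223 224 220 220 220 219 219
229 229 229 228 
[... 169 characters left out ...]
38 156  78  79  74 135 168 231
228 227 230 187 109 127 117 109  99 226 128  75  84  81  77  87 171 211
228 228 227 150 126 125 109 124 154 147 138 133 101  83  77  91 189 210
215 212 211 177 168 173 172 170 165 153 145 140 138 123 104 150 199 227
220 217 217 207 161 164 169 167 164 160 156 152 145 129 161 210 218 228
228 228 227 227 231 214 161 169 177 170 164 153 185 231 223 222 224 224
231 231 230 230 229 232 237 244 248 244 244 241 236 229 227 227 227 226
232 231 230 231 230 230 229 228 228 227 228 228 228 228 227 226 227 226

200 
240 
280 
320 [[68, 122, 176], [68, 123, 177], [67, 121, 174], [77, 132, 184], [93, 156, 212], [101, 169, 227], [100, 169, 226], [101, 173, 229]]
360 
400 
440
```

```bash
cat >> rel.py <<'E'
def ell(im,box,lo):
    x0,y0,x1,y1=box; s=cv2.GaussianBlur(im.max(2),(3,3),0)[y0:y1,x0:x1]; m=(s<lo).astype(np.uint8)
    m=cv2.morphologyEx(m,cv2.MORPH_CLOSE,np.ones((9,9))); c,_=cv2.findContours(m,cv2.RETR_EXTERNAL,cv2.CHAIN_APPROX_NONE); c=max(c,key=cv2.contourArea); h=cv2.convexHull(c); e=cv2.fitEllipse(h)
    return np.array(e[0])+[x0,y0],e[1]
def rim(im,C,z=.075,rad=.095,c0=(.495,-.172)):
    # strongest outward brightness step near the predicted circle
    g=cv2.GaussianBlur(im[:,:,2].astype(np.float32),(0,0),1.2); pts=[]
    for a in np.radians(np.arange(0,360,2)):
        rr=np.arange(.085,.106,.0004); P=np.c_[c0[0]+rr*np.cos(a),c0[1]+rr*np.sin(a),0*rr+z]; q=proj(C,P)
        if (q<5).any() or (q[:,0]>634).any() or (q[:,1]>LIM).any(): continue
        v=cv2.remap(g,q[:,0].astype(np.float32)[None],q[:,1].astype(np.float32)[None],1)[0]; k=6
        d=v[:-2*k]-v[2*k:]; i=np.argmax(d)
        if d[i]>25: pts.append(P[i+k,:2])
    pts=np.array(pts); f=lambda p: np.hypot(*(pts-p[:2]).T)-rad
    s=least_squares(f,c0,loss='soft_l1',f_scale=.0005); f3=least_squares(lambda p: np.hypot(*(pts-p[:2]).T)-p[2],[*c0,rad],loss='soft_l1',f_scale=.0005)
    return s.x,np.std(f(s.x)),len(pts),f3.x
LIM=185
E
python3 - <<'E'
from rel import *; import rel as r_
o,C,T,im,p=rel()
e=[ell(im,(165,272,212,318),190),ell(im,(412,272,462,318),190)]; print(e)
zt=o['eef_pos'][2]-.031+.012
P=ray(C,[e[1][0],e[0][0]],zt); m=P.mean(0); print('holes',P.round(4),'mid',m.round(4),'sep',np.linalg.norm(P[0]-P[1]).round(4),'yaw',np.degrees(np.arctan2(*(P[0]-P[1])[1::-1])).round(2),'tool',((m-o['eef_pos'])@T).round(4))
print('rim',rim(im,C))
# same for earlier w2 pose
im2=cv2.imread('pics/w2.png'); c=bot.get_calibration('wrist'); Tm=np.eye(4)
Tm[:3,0]=[.5737,.819,-.0005];Tm[:3,1]=[.819,-.5737,-.0003];Tm[:3,2]=np.cross(Tm[:3,0],Tm[:3,1]);Tm[:3,3]=[.48979,-.17585,.2074]
M=Tm@c['mount']; r_.LIM=300; print('rim w2',rim(im2,(c,M[:3,3],M[:3,:3])), ray((c,M[:3,3],M[:3,:3]),[[382.4,183.7],[258.3,270.6],[317.4,224.7]],.084).round(4))
t=cv2.imread('pics/top1.png'); r_.LIM=460; print('rim top',rim(t,cal('top'),c0=(.492,-.174)))
E
```

```text
[(array([187.52862358, 294.67983246]), (22.374595642089844, 27.615129470825195)), (array([438.0284977 , 295.03436279]), (22.51286506652832, 28.086259841918945))]
holes [[ 0.5534 -0.1684  0.1383]
 [ 0.4334 -0.1714  0.1383]] mid [ 0.4934 -0.1699  0.1383] sep 0.12 yaw 1.44 tool [0.0011 0.0001 0.019 ]
rim (array([ 0.49512635, -0.17242552]), np.float64(0.0025045228126738517), 56, array([ 0.49510388, -0.17220128,  0.09481528]))
rim w2 (array([ 0.49558757, -0.17297687]), np.float64(0.002390166507774681), 122, array([ 0.4956684 , -0.17283707,  0.09474684])) [[ 0.5553 -0.1713  0.084 ]
 [ 0.4385 -0.1734  0.084 ]
 [ 0.4983 -0.1695  0.084 ]]
rim top (array([ 0.49309283, -0.173391  ]), np.float64(0.0008162324649890118), 141, array([ 0.49291087, -0.17356015,  0.09454316]))
```

Request:
{"fn": "drive_tool", "kwargs": {
  "rows": [
    {"dx":-0.05,"dy":0.033,"dz":0.2,"wx":0,"wy":0,"wz":0.09,"hand":36},
    {"dx":-0.05,"dy":0.033,"dz":0.45,"wx":0,"wy":0,"wz":0.09,"hand":36},
    {"dx":-0.05,"dy":0.033,"dz":0.6,"wx":0,"wy":0,"wz":0.09,"hand":36},
    {"dx":-0.05,"dy":0.033,"dz":0.7,"wx":0,"wy":0,"wz":0.09,"hand":36},
    {"dx":-0.05,"dy":0.033,"dz":0.7,"wx":0,"wy":0,"wz":0.09,"hand":36},
    {"dx":-0.05,"dy":0.033,"dz":0.7,"wx":0,"wy":0,"wz":0.09,"hand":36},
    {"dx":-0.05,"dy":0.033,"dz":0.7,"wx":0,"wy":0,"wz":0.09,"hand":36}
  ]
}}

```text
clock: 6.65
eef_pos: [0.4956, -0.1746, 0.1228]
tool_rot: [0.702, 0.712, 0.0, 0.001]
ft_force: [-0.5, -0.4, -5.2]
grip_width: 0.0434
grasp_force: 62.3
```

```bash
python3 - <<'E'
from rel import *; import rel as r_
shot('wrist','w5.png'); o,C,T,im,p=rel('pics/w5.png')
e=[ell(im,(165,272,212,318),190),ell(im,(412,272,462,318),190)]
zt=o['eef_pos'][2]-.031+.012
P=ray(C,[e[1][0],e[0][0]],zt); m=P.mean(0); print('holes',P.round(4),'mid',m.round(4),'sep',np.linalg.norm(P[0]-P[1]).round(4),'yaw',np.degrees(np.arctan2(*(P[0]-P[1])[1::-1])).round(2),'tool',((m-o['eef_pos'])@T).round(4))
print('rim',rim(im,C)); print(o['eef_pos'],o['ft_force'],T[:2,1])
cv2.imwrite('pics/v5.png',np.hstack([cv2.resize(im[265:325,155:225],None,fx=5,fy=5),cv2.resize(im[265:325,400:470],None,fx=5,fy=5)]))
E
```

```text
holes [[ 0.5557 -0.1726  0.1039]
 [ 0.4357 -0.1744  0.1039]] mid [ 0.4957 -0.1735  0.1039] sep 0.12 yaw 0.85 tool [0.0011 0.0001 0.019 ]
rim (array([ 0.49482532, -0.17222629]), np.float64(0.002597475088339056), 55, array([ 0.49477338, -0.17184901,  0.09467404]))
[ 0.4955995  -0.17461352  0.12286805] [ 0.37911587 -0.30538975 -4.32954988] [0.99988298 0.01525551]
```

View pics/v5.png

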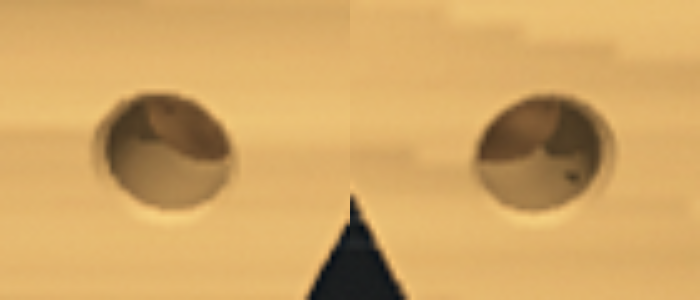

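The hole crops show no clear pin tops, only shaded walls and cork, so I'll go by feel. The measured offset is already within about 1 mm, so I'll trim it and descend slowly.

Request:
{"fn": "drive_tool", "kwargs": {
  "rows": [
    {"dx":0.02,"dy":-0.01,"dz":0.05,"wx":0,"wy":0,"wz":0,"hand":36},
    {"dx":0.02,"dy":-0.01,"dz":0.08,"wx":0,"wy":0,"wz":0,"hand":36},
    {"dx":0.02,"dy":-0.01,"dz":0.1,"wx":0,"wy":0,"wz":0,"hand":36},
    {"dx":0.02,"dy":-0.01,"dz":0.12,"wx":0,"wy":0,"wz":0,"hand":36},
    {"dx":0.02,"dy":-0.01,"dz":0.14,"wx":0,"wy":0,"wz":0,"hand":36},
    {"dx":0.02,"dy":-0.01,"dz":0.16,"wx":0,"wy":0,"wz":0,"hand":36},
    {"dx":0.02,"dy":-0.01,"dz":0.16,"wx":0,"wy":0,"wz":0,"hand":36},
    {"dx":0.02,"dy":-0.01,"dz":0.16,"wx":0,"wy":0,"wz":0,"hand":36}
  ]
}}

```text
clock: 7.5
eef_pos: [0.4949, -0.1733, 0.1143]
tool_rot: [0.702, 0.713, 0.0, 0.0]
ft_force: [1.1, 0.3, -4.9]
grip_width: 0.0432
grasp_force: 62.2
```

No contact force, and the underside is already 2.7 mm below the pin tops, so the pins are entering. I'll continue down.

Request:
{"fn": "drive_tool", "kwargs": {
  "rows": [
    {"dx":0,"dy":0,"dz":0.02,"wx":0,"wy":0,"wz":0,"hand":36},
    {"dx":0,"dy":0,"dz":0.04,"wx":0,"wy":0,"wz":0,"hand":36},
    {"dx":0,"dy":0,"dz":0.06,"wx":0,"wy":0,"wz":0,"hand":36},
    {"dx":0,"dy":0,"dz":0.08,"wx":0,"wy":0,"wz":0,"hand":36},
    {"dx":0,"dy":0,"dz":0.08,"wx":0,"wy":0,"wz":0,"hand":36}
  ]
}}

```text
clock: 8.0
eef_pos: [0.495, -0.1732, 0.1103]
tool_rot: [0.702, 0.713, 0.0, 0.0]
ft_force: [2.0, 2.0, -4.6]
grip_width: 0.0436
grasp_force: 62.3
```

Request:
{"fn": "drive_tool", "kwargs": {
  "rows": [
    {"dx":0,"dy":0,"dz":0.02,"wx":0,"wy":0,"wz":0,"hand":36},
    {"dx":0,"dy":0,"dz":0.04,"wx":0,"wy":0,"wz":0,"hand":36},
    {"dx":0,"dy":0,"dz":0.06,"wx":0,"wy":0,"wz":0,"hand":36},
    {"dx":0,"dy":0,"dz":0.08,"wx":0,"wy":0,"wz":0,"hand":36},
    {"dx":0,"dy":0,"dz":0.08,"wx":0,"wy":0,"wz":0,"hand":36}
  ]
}}

```text
clock: 8.5
eef_pos: [0.4949, -0.1732, 0.1062]
tool_rot: [0.702, 0.713, 0.0, 0.0]
ft_force: [3.2, 4.5, -3.9]
grip_width: 0.0431
grasp_force: 62.4
```

Request:
{"fn": "drive_tool", "kwargs": {
  "rows": [
    {"dx":0.01,"dy":0.01,"dz":0.02,"wx":0,"wy":0,"wz":0,"hand":36},
    {"dx":0.02,"dy":0.015,"dz":0.03,"wx":0,"wy":0,"wz":0,"hand":36},
    {"dx":0.02,"dy":0.015,"dz":0.03,"wx":0,"wy":0,"wz":0,"hand":36}
  ]
}}

```text
clock: 8.8
eef_pos: [0.4951, -0.1731, 0.1055]
tool_rot: [0.702, 0.712, -0.001, 0.0]
ft_force: [-3.1, 0.0, 4.4]
grip_width: 0.0433
grasp_force: 63.3
```

```bash
python3 - <<'E'
from h import *
o=bot.get_obs(); print({k:np.round(v,4) for k,v in o.items() if k in('eef_pos','ft_force','ft_torque','tool_rot')}); print(R.from_quat(o['tool_rot']).as_matrix().round(4))
E
```

```text
{'eef_pos': array([ 0.4951, -0.1731,  0.1055]), 'tool_rot': array([ 7.019e-01,  7.123e-01, -5.000e-04,  5.000e-04]), 'ft_force': array([-3.1342,  0.0471,  4.3672]), 'ft_torque': array([ 0.5191, -0.0323,  0.2072])}
[[-1.470e-02  9.999e-01 -1.000e-04]
 [ 9.999e-01  1.470e-02 -1.400e-03]
 [-1.400e-03 -1.000e-04 -1.000e+00]]
```

The plate is seated: underside at about 74.6 mm with about 9 N of contact. I'll turn clockwise, first 15°.

Request:
{"fn": "drive_tool", "kwargs": {
  "rows": [
    {"dx":0,"dy":0,"dz":0,"wx":0,"wy":0,"wz":0.1,"hand":36},
    {"dx":0,"dy":0,"dz":0,"wx":0,"wy":0,"wz":0.25,"hand":36},
    {"dx":0,"dy":0,"dz":0,"wx":0,"wy":0,"wz":0.45,"hand":36},
    {"dx":0,"dy":0,"dz":0,"wx":0,"wy":0,"wz":0.65,"hand":36},
    {"dx":0,"dy":-0.002,"dz":0,"wx":0,"wy":0,"wz":0.85,"hand":36},
    {"dx":0,"dy":-0.002,"dz":0,"wx":0,"wy":0,"wz":1.0,"hand":36},
    {"dx":0,"dy":-0.002,"dz":0,"wx":0,"wy":0,"wz":1.0,"hand":36}
  ]
}}

```text
clock: 9.5
eef_pos: [0.4954, -0.1724, 0.1053]
tool_rot: [0.732, 0.681, 0.0, 0.0]
ft_force: [-2.4, 3.0, 5.5]
grip_width: 0.0436
grasp_force: 63.4
```

```bash
cat > s.py <<'E'
from h import *
o=bot.get_obs(); print({k:np.round(v,4) for k,v in o.items() if k in('clock','eef_pos','ft_force','ft_torque')}); T=R.from_quat(o['tool_rot']).as_matrix(); print('yaw',np.degrees(np.arctan2(T[1,1],T[0,1])),'tilt',T[2].round(4))
E
python3 s.py
```

```text
{'clock': np.float64(9.5), 'eef_pos': array([ 0.4954, -0.1724,  0.1053]), 'ft_force': array([-2.4398,  2.9569,  5.525 ]), 'ft_torque': array([ 0.7002, -0.0967,  0.1675])}
yaw -4.165238723588261 tilt [-1.e-04  5.e-04 -1.e+00]
```

Request:
{"fn": "drive_tool", "kwargs": {
  "rows": [
    {"dx":0,"dy":0,"dz":0,"wx":0,"wy":0,"wz":0.15,"hand":36},
    {"dx":0,"dy":0,"dz":0,"wx":0,"wy":0,"wz":0.35,"hand":36},
    {"dx":0,"dy":0,"dz":0,"wx":0,"wy":0,"wz":0.55,"hand":36},
    {"dx":0,"dy":0,"dz":0,"wx":0,"wy":0,"wz":0.75,"hand":36},
    {"dx":0,"dy":-0.002,"dz":0,"wx":0,"wy":0,"wz":0.95,"hand":36},
    {"dx":0,"dy":-0.002,"dz":0,"wx":0,"wy":0,"wz":1.15,"hand":36},
    {"dx":0,"dy":-0.004,"dz":0,"wx":0,"wy":0,"wz":1.35,"hand":36},
    {"dx":0,"dy":-0.004,"dz":0,"wx":0,"wy":0,"wz":1.55,"hand":36},
    {"dx":0,"dy":-0.004,"dz":0,"wx":0,"wy":0,"wz":1.75,"hand":36},
    {"dx":0,"dy":-0.004,"dz":0,"wx":0,"wy":0,"wz":1.95,"hand":36}
  ]
}}

```text
clock: 10.5
eef_pos: [0.4955, -0.1724, 0.1053]
tool_rot: [0.788, 0.616, 0.0, 0.0]
ft_force: [-1.9, 3.3, 5.6]
grip_width: 0.0434
grasp_force: 63.3
```

```bash
python3 s.py
```

```text
{'clock': np.float64(10.5), 'eef_pos': array([ 0.4955, -0.1724,  0.1053]), 'ft_force': array([-1.8987,  3.2552,  5.6165]), 'ft_torque': array([ 0.6341, -0.2587,  0.3586])}
yaw -13.91317751233561 tilt [ 1.0e-04  1.1e-03 -1.0e+00]
```

Request:
{"fn": "drive_tool", "kwargs": {
  "rows": [
    {"dx":0,"dy":0,"dz":0,"wx":0,"wy":0,"wz":0.15,"hand":36},
    {"dx":0,"dy":0,"dz":0,"wx":0,"wy":0,"wz":0.3,"hand":36},
    {"dx":0,"dy":-0.002,"dz":0,"wx":0,"wy":0,"wz":0.45,"hand":36},
    {"dx":0,"dy":-0.002,"dz":0,"wx":0,"wy":0,"wz":0.6,"hand":36},
    {"dx":0,"dy":-0.002,"dz":0,"wx":0,"wy":0,"wz":0.75,"hand":36},
    {"dx":0,"dy":-0.002,"dz":0,"wx":0,"wy":0,"wz":0.9,"hand":36}
  ]
}}

```text
clock: 11.1
eef_pos: [0.4956, -0.1724, 0.1052]
tool_rot: [0.811, 0.585, 0.0, 0.0]
ft_force: [-1.8, 2.2, 5.5]
grip_width: 0.0435
grasp_force: 63.3
```

```bash
python3 s.py
```

```text
{'clock': np.float64(11.1), 'eef_pos': array([ 0.4956, -0.1724,  0.1052]), 'ft_force': array([-1.8311,  2.2331,  5.5122]), 'ft_torque': array([ 0.6327, -0.3114,  0.438 ])}
yaw -18.404175191280657 tilt [ 2.0e-04  1.3e-03 -1.0e+00]
```

Now creep the last degrees and watch the torque.

Request:
{"fn": "drive_tool", "kwargs": {
  "rows": [
    {"dx":0,"dy":0,"dz":0,"wx":0,"wy":0,"wz":0.1,"hand":36},
    {"dx":0,"dy":0,"dz":0,"wx":0,"wy":0,"wz":0.2,"hand":36},
    {"dx":0,"dy":0,"dz":0,"wx":0,"wy":0,"wz":0.3,"hand":36}
  ]
}}

```text
clock: 11.4
eef_pos: [0.4956, -0.1725, 0.1053]
tool_rot: [0.818, 0.575, 0.0, 0.001]
ft_force: [-1.3, 2.7, 6.0]
grip_width: 0.0434
grasp_force: 63.6
```

```bash
python3 s.py
```

```text
{'clock': np.float64(11.4), 'eef_pos': array([ 0.4956, -0.1725,  0.1053]), 'ft_force': array([-1.2609,  2.7089,  5.987 ]), 'ft_torque': array([ 0.5006, -0.1356,  1.5742])}
yaw -19.743033503435313 tilt [-4.0e-04  1.5e-03 -1.0e+00]
```

The torque jumped to 1.57 N·m at yaw −19.7°, which matches the measured pointer line, so the head is at the stop. I'll ease off, hold briefly, release and rise straight up.

Request:
{"fn": "drive_tool", "kwargs": {
  "rows": [
    {"dx":0,"dy":0,"dz":0,"wx":0,"wy":0,"wz":-0.08,"hand":36},
    {"dx":0,"dy":0,"dz":-0.005,"wx":0,"wy":0,"wz":-0.08,"hand":36},
    {"dx":0,"dy":0,"dz":-0.01,"wx":0,"wy":0,"wz":-0.08,"hand":36},
    {"dx":0,"dy":0,"dz":-0.01,"wx":0,"wy":0,"wz":-0.08,"hand":36},
    {"dx":0,"dy":0,"dz":-0.01,"wx":0,"wy":0,"wz":-0.08,"hand":36}
  ]
}}

```text
clock: 11.9
eef_pos: [0.4956, -0.1725, 0.1053]
tool_rot: [0.816, 0.577, 0.0, 0.0]
ft_force: [1.8, 1.5, 2.3]
grip_width: 0.0432
grasp_force: 63.0
```

```bash
python3 s.py
```

```text
{'clock': np.float64(11.9), 'eef_pos': array([ 0.4956, -0.1725,  0.1053]), 'ft_force': array([1.7887, 1.5238, 2.2813]), 'ft_torque': array([ 0.3639, -0.8303,  0.5684])}
yaw -19.46486392152301 tilt [ 1.0e-04  1.1e-03 -1.0e+00]
```

Request:
{"fn": "drive_tool", "kwargs": {
  "rows": [
    {"dx":0,"dy":0,"dz":0,"wx":0,"wy":0,"wz":0,"hand":46},
    {"dx":0,"dy":0,"dz":0,"wx":0,"wy":0,"wz":0,"hand":50},
    {"dx":0,"dy":0,"dz":0,"wx":0,"wy":0,"wz":0,"hand":70},
    {"dx":0,"dy":0,"dz":0,"wx":0,"wy":0,"wz":0,"hand":85},
    {"dx":0,"dy":0,"dz":0,"wx":0,"wy":0,"wz":0,"hand":85},
    {"dx":0,"dy":0,"dz":0,"wx":0,"wy":0,"wz":0,"hand":85},
    {"dx":0,"dy":0,"dz":-0.2,"wx":0,"wy":0,"wz":0,"hand":85},
    {"dx":0,"dy":0,"dz":-0.6,"wx":0,"wy":0,"wz":0,"hand":85},
    {"dx":0,"dy":0,"dz":-1.2,"wx":0,"wy":0,"wz":0,"hand":85},
    {"dx":0,"dy":0,"dz":-1.8,"wx":0,"wy":0,"wz":0,"hand":85},
    {"dx":0,"dy":0,"dz":-2.2,"wx":0,"wy":0,"wz":0,"hand":85},
    {"dx":0,"dy":0,"dz":-2.2,"wx":0,"wy":0,"wz":0,"hand":85},
    {"dx":0,"dy":0,"dz":-2.2,"wx":0,"wy":0,"wz":0,"hand":85}
  ]
}}

```text
clock: 13.2
eef_pos: [0.4952, -0.1724, 0.2158]
tool_rot: [0.816, 0.577, 0.0, 0.001]
ft_force: [0.3, -0.3, -0.9]
grip_width: 0.085
grasp_force: 0.0
```

```bash
python3 s.py; python3 - <<'E'
from h import *
C,im=shot('wrist','w9.png'); C2,i2=shot('scene','s9.png')
print(proj(C,[[.395,-.1363,.07],[.4956,-.1725,.087]]))
cv2.imwrite('pics/v9.png',np.hstack([im[60:460,60:520],cv2.resize(i2[170:270,205:290],None,fx=4,fy=4)])[:,:,::-1])
E
```

```text
{'clock': np.float64(13.2), 'eef_pos': array([ 0.4952, -0.1724,  0.2158]), 'ft_force': array([ 0.3184, -0.347 , -0.8781]), 'ft_torque': array([-0.0333,  0.0015, -0.0548])}
yaw -19.468083940291077 tilt [ 0.      0.0013 -1.    ]
[[185.58252782 229.18527147]
 [313.96500072 235.50010863]]
```

View pics/v9.png

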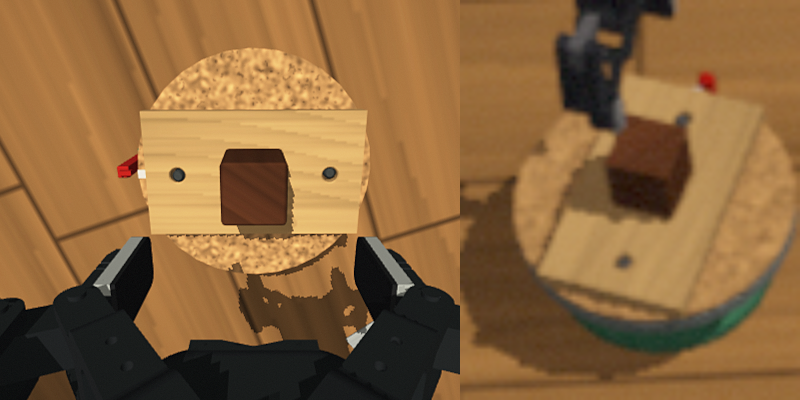

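The picture shows both pins in the holes at (178,175) and (329,173) in the crop. The plate lies flat, the white line at (142,174) sits at the red pointer, and the gripper is clear. I'm handing the job in.

```bash
python3 -c "
from workcell import bot
print(bot.job_done())"
```

```text
the job is handed in; nothing more can be done
None
```

The plate is seated flat on both pins, the head is turned back to its stop with the white line at the red pointer, the gripper is clear, and the job was handed in at about 13 s on the robot's clock; no verdict came back.

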